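Clear the toppers and ready the cake knife

ROBOT

A 6-joint arm with a two-finger parallel gripper is mounted at the origin on the work surface. World frame = base frame: x ahead of the robot, y to its left, z up, the work surface at z = 0. Lengths are in mm, angles in rad, forces in N, time in s.
With the tool pointing down it reaches from about 400 to 925 mm from the base axis. Payload 12.5 kg.
Tool frame: the origin (TCP) lies at the centre of the arm's flange, where the gripper is bolted on; the fingertips stand 190 mm ahead of it and the grasp point (between the pads) lies 171 mm ahead of it; z points along the fingers, y is the line along which they close (so a half turn about z gives the same grasp; the last joint's range is limited). The gripper opens to 95 mm and grips with 3 to 60 N. Pads are 20 mm wide; open, the fingers measure 119 mm over their backs; the gripper's body (75 mm by 180 mm) begins 59 mm behind the grasp point.
Start: joints at [1.224, 0.491, 1.559, -0, 1.092, -0.106], TCP at [149.025, 606.973, 404.761] pointing down, gripper open.
Joint ranges: [-3.1, 3.1], [-0.84, 2.19], [0.05, 2.79], [-1.13, 4.28], [0.06, 2.93], [-2.69, 2.69]. Speed limits (rad/s): [2.22, 2.22, 2.79, 3.14, 3.14, 3.14].

INTERFACE

Orientations are given as [roll, pitch, yaw] about the fixed x, y, z axes, in that order (R = Rz(yaw) Ry(pitch) Rx(roll)).
In Python, from cell import env, read_camera, search_frame, cut_out gives the robot as it stands. The module is installed in compiled form; this text tells all that it offers.
- The arm moves only by the tool move_arm, never from a script. Its argument "commands" is a list of rows, each a list of 3 entries, a list of its own where there are three numbers: the shift along the world's x, y, z normalised to -1 to 1, where 1 is 0.03 m, then the turn about the world's z normalised to -1 to 1, where 1 is 0.08 rad, then the opening, from -1 (shut) to 1 (fully open), so that 0 is half open. A call has 1 to 20 rows; each row shifts and turns the commanded pose from where the row before left it; what a row does not reach is not made up. A row lasts 1/12 s, in which the tool goes at most 41.7 mm and 7.16 degrees, less where a joint would pass 70% of its speed; a pose out of reach is approached as far as the arm can. A call with a number of a shift or a turn outside -1 to 1 is refused whole. A call with a gripper value outside its range is refused whole. The fingers move at their own pace and stop on an object; the grip force is fixed at half the most. Time passes only in rows, so rows that do not move let the fingers close. It gives the time, the measured TCP pose, the force, the opening and the grip force at its end, in the units of the state.
- env.state(): the state, without advancing time (a new reading comes with each control period).
- read_camera(name): name is "side" or "top" or "wrist"; returns a dict with "image" (384x512x3 uint8, red, green, blue), "fx", "fy", "cx", "cy" (pixels), "rvec" (rotation vector, rad) and "tvec" (3), from world to camera coordinates, as OpenCV has them. Camera axes: x right, y down, z forward; pixel columns grow to the right and rows downward; lengths in mm; the calibration is good to about 2 mm. A picture is of the moment at which its call begins. There is no depth.
- env.job_done(): hands the job in; it is judged then, once.
Trained networks look in a picture, given as the dict that the camera call returned (one of the last four; its "shot" number tells which), for a name from the list of things; names that differ only in an ending like _2 or _b are one class to them, and where a whole thing is asked for, a point or a joint stands for the part that bears it (a point fixed in the world has none). Each returns a list of dicts, best first, with "confidence" (0 to 1); they miss things now and then, are a little off and sometimes report something else, mostly with a low value. They report only what shows in the picture. A call takes as long as a camera call. They do not tell look-alikes from the thing itself.
- search_frame(thing, picture): "at" ([column, row] in pixels, amid what is visible of it).
- cut_out(thing, picture): "region" (384x512 bool, what is visible of it) and "at" ([column, row] in pixels, amid what is visible of it).
The state is a dict: "t": time; "joints": joint angles; "qvel": joint speeds; "tau": joint torques, N m; "eef_pos": TCP position; "tcp_rot": TCP orientation; "ft_force": force on the tool from outside, world axes, zero at the start; "moment": the same for the moment, N m; "opening": opening from 0.0 (shut) to 1.0 (fully open); "grip_force": force on a finger pad.
Only numpy, scipy, OpenCV 4.12 (cv2) and the standard library are available. Lean on these libraries where they do the work, as an engineer would, in place of code of your own. Each camera call takes 0.05 s, during which the arm holds its last target. There are 200 camera calls.

TASK

Get the tray cake ready for cutting: first put its three toppers (toy house, toy van, candle) into the empty baking tin. Then draw the knife out of the knife block, turn it level with its edge down, and finish while still holding it still in the gripper, with the middle of the blade over the middle of the cake and about 10 cm above the icing. The knife must never touch the cake, and the juice bottle, canister and bowl are to be left where they are.

Things in the scene. Friction and masses are not known exactly. Their poses are not given: they have to be found in the camera images.
- house_mid (a point): Toy house topper of plain wood standing on the cake: walls 36 x 36 mm, 34 mm high, dark pitched roof, 55 mm high in all. Roof overhangs the x walls by 5 mm from 30 mm height up, not the y walls: grip it along its y. The point is on its axis 25 mm above its underside; z up. 40 g. Each topper may stand at any of the three places on the cake.
- van_mid (a point): Toy van topper of plain wood standing on the cake on dark wheels: 62 mm long (its x), 30 mm wide (its y), 52 mm high; flat sides 8 to 42 mm above its underside. The point is at its centre, 26 mm above its underside; z up. 45 g.
- candle_mid (a point): Candle topper standing on the cake: plain white round candle 30 mm in diameter on a steel foot 44 mm in diameter and 6 mm thick, 50 mm high without the thin wick (57 mm with it). The point is on its axis 25 mm above its underside; z up. 50 g.
- tin: Empty dark steel baking tin, loose on the table, open at the top: 240 (its x) x 170 (its y) x 50 mm outside, walls and floor 4 mm. Origin at the centre of its underside. It stands on one side of the cake and the knife block on the other; which side varies.
- cake_top (a point): Centre of the top of the rectangular tray cake, fixed on a board: cake 190 (its x) x 240 mm (its y), its icing top 62 mm above the table, z up. A row of low sugar buttons (3 mm high) runs round the rim; the toppers stand on the bare middle.
- cake: The whole cake with its board (206 x 256 x 12 mm); origin at the centre of the board's underside on the table.
- knife_grip (a point): Cake knife, middle of the grip on its black handle, 45 mm behind the handle's front end. x: from handle to tip, z: edge to spine. Handle 115 mm long (x -70 to 45 mm of this point), 18 mm thick (y), 26 mm high (z); steel collar 20 x 32 mm on its front 12 mm. Blade 135 long, 30 high, 3 mm thick, edge at -z. About 130 g. At the start x slopes 45 degrees down into the block.
- knife_blade (a point): A point in the middle of the knife's blade, 60 mm beyond the handle's front end (105 mm from knife_grip along x), 15 mm above the edge; same axes as knife_grip.
- knife: The knife as a whole; origin where handle and blade meet, 45 mm from knife_grip along x; axes as knife_grip. Its balance point lies in the handle, about 17 mm behind the origin.
- block_mouth (a point): Mouth of the one slot in the wooden knife block (fixed), on its sloping face, 140 mm above the table. z up, x level from the mouth over the block, roughly away from the robot. The slot goes down along +x -z at 45 degrees; draw the knife straight out along -x +z by 140 mm or more. Slot 9 mm wide, 38 mm high; block's top edge 175 mm up. Only gravity holds the knife.
- block: The wooden knife block; origin on the table 30 mm in +x from below the mouth; foot 170 (x) x 90 mm (y), block 70 mm wide.
- juice: Bystander: yellow juice bottle with green cap, 60 mm in diameter, 108 mm high; origin under its centre.
- canister: Bystander: paper-labelled can, 74 mm in diameter, 120 mm high; origin under its centre.
- bowl: Bystander: white bowl, 100 mm in diameter, 50 mm high; origin under its centre.
Mind the look-alikes: they are no part of the job. There is more than one size of the part that bears candle_mid; the job needs the smallest. What is shaped like the part that bears house_mid but red is not meant.

How it is judged (in metres and radians):
On the way, in this order (a step that is already met when the one before it is completed fails the run):
1. house, van and candle are all in the tin and let go, the knife still in the block (x of house_mid in the frame of tin between -0.116 and 0.116 m and y of house_mid in the frame of tin between -0.081 and 0.081 m and z of house_mid in the frame of tin between 0 and 0.075 m and x of van_mid in the frame of tin between -0.116 and 0.116 m and y of van_mid in the frame of tin between -0.081 and 0.081 m and z of van_mid in the frame of tin between 0 and 0.075 m and x of candle_mid in the frame of tin between -0.116 and 0.116 m and y of candle_mid in the frame of tin between -0.081 and 0.081 m and z of candle_mid in the frame of tin between 0 and 0.075 m and contact force between the fingers and house below 0.1 N and contact force between the fingers and van below 0.1 N and contact force between the fingers and candle below 0.1 N and distance between knife and block_mouth below 0.03 m), for 0.2 s.
2. the knife is drawn right out of the block, in the gripper (distance between knife_blade and block_mouth above 0.09 m and height (world z) of knife_blade above 0.13 m and contact force between the fingers and knife above 1 N and contact force between knife and block below 0.1 N), for 0.1 s.
At the end, for the whole second after the job is handed in: All three toppers lie in the tin. The gripper alone holds the knife, still, edge down and level within 15 degrees (any heading), the middle of the blade within 50 mm of the cake's centre seen from above and 60 to 160 mm above the icing (x of house_mid in the frame of tin between -0.116 and 0.116 m and y of house_mid in the frame of tin between -0.081 and 0.081 m and z of house_mid in the frame of tin between 0 and 0.075 m and x of van_mid in the frame of tin between -0.116 and 0.116 m and y of van_mid in the frame of tin between -0.081 and 0.081 m and z of van_mid in the frame of tin between 0 and 0.075 m and x of candle_mid in the frame of tin between -0.116 and 0.116 m and y of candle_mid in the frame of tin between -0.081 and 0.081 m and z of candle_mid in the frame of tin between 0 and 0.075 m and contact force between the fingers and knife above 1 N and contact force between knife and cake below 0.1 N and contact force between knife and block below 0.1 N and contact force between knife and tin below 0.1 N and angle between knife_blade's own z axis and vertical below 0.26 rad and horizontal distance between knife_blade and cake_top below 0.05 m and z of knife_blade in the frame of cake_top between 0.06 and 0.16 m and linear speed of knife below 0.03 m/s and angular speed of knife below 0.2 rad/s); the arm keeps its last pose, push and grip.
It fails at once if the knife touches the cake (contact force between knife and cake above 0.5 N).
It fails at once if the juice is moved more than 40 mm (distance of juice from where it was at the start of the episode above 0.04 m).
It fails at once if the canister is moved more than 40 mm (distance of canister from where it was at the start of the episode above 0.04 m).
It fails at once if the bowl is moved more than 40 mm (distance of bowl from where it was at the start of the episode above 0.04 m).
It also fails if it takes over 72 s, if anything falls off the work surface, if the arm or the gripper's body presses on something with over 40 N, if the wrist force passes 120 N, or if a joint passes its speed limit or range.

## Working session

There is one attempt and no reset: what is moved stays moved. The work goes in short steps, Python scripts to look and compute and a tool call to move; the robot and the scene stay as the last step left them, time stands still between calls to the robot, and variables do not carry over. Pictures are saved under pics/ and viewed, at most 10 in all, crops included, and the job is handed in when it is done.

Besides the shell and the picture viewer there is one more tool, called as a command line: name --argument value ..., lists and objects as JSON in quotes. move_arm: Moves the arm, as the interface text tells. Its arguments: {"type":"object","properties":{"commands":{"type":"array","items":{"type":"array"}}},"required":["commands"]}

```bash
mkdir -p pics
cat > h.py <<'E'
import numpy as np, cv2
from cell import env, read_camera, search_frame, cut_out
def P(c):
    R=cv2.Rodrigues(np.array(c["rvec"],float))[0]; return R,np.array(c["tvec"],float).reshape(3)
def ray(c,uv):
    R,t=P(c); d=R.T@np.array([(uv[0]-c["cx"])/c["fx"],(uv[1]-c["cy"])/c["fy"],1]); return -R.T@t,d
def atz(c,uv,z):
    o,d=ray(c,uv); return o+d*(z-o[2])/d[2]
def proj(c,p):
    R,t=P(c); q=R@np.array(p,float)+t; return np.array([q[0]/q[2]*c["fx"]+c["cx"],q[1]/q[2]*c["fy"]+c["cy"]])
def tri(a,ua,b,ub):
    o1,d1=ray(a,ua);o2,d2=ray(b,ub); s=np.linalg.lstsq(np.c_[d1,-d2],o2-o1,rcond=None)[0]
    p,q=o1+d1*s[0],o2+d2*s[1]; return (p+q)/2,np.linalg.norm(p-q)
E
cat > a.py <<'E'
from h import *
np.set_printoptions(precision=1,suppress=True)
ims=[]
for n in ("top","side"):
    c=read_camera(n); R,t=P(c); print(n,"cam at",-R.T@t); ims.append(c["image"][:,:,::-1])
    for th in ["house_mid","van_mid","candle_mid","tin","cake","knife","block","juice","canister","bowl"]:
        for r in search_frame(th,c)[:4]:
            if r["confidence"]>.2: print(th,round(r["confidence"],2),np.array(r["at"]), atz(c,r["at"],87 if 'mid' in th else 0)[:2])
    cv2.imwrite(f"pics/{n}1.png",cv2.resize(ims[-1],(800,600),interpolation=cv2.INTER_CUBIC))
print(env.state()["t"])
E
python3 a.py
```

```text
top cam at [ 348.   -18.8 1170. ]
house_mid 0.66 [233.6 217.9] [471.6  52.9]
house_mid 0.49 [302.5 266.2] [ 332.  -145.9]
van_mid 0.55 [281.7 205.9] [506.8 -88.8]
candle_mid 0.87 [203.8 130.6] [740.8 146.8]
candle_mid 0.66 [249.3 188.7] [558.8   7. ]
candle_mid 0.57 [212.9 264.5] [337.4 111.2]
tin 0.98 [152.4 215.7] [489.2 316.9]
cake 0.6 [258.7 204.6] [523.9 -21.1]
cake 0.54 [357.7 206.1] [ 518.2 -336.7]
knife 0.88 [370.9 229.5] [ 443.6 -374.4]
block 0.78 [354.2 206.7] [ 516.3 -325.4]
juice 0.82 [ 88.7 190.3] [572.  526.1]
juice 0.45 [254.5 130.6] [771.8  -7.9]
canister 0.86 [425.3 186.9] [ 580.  -557.2]
bowl 0.6 [257.3 127.8] [781.5 -17.2]
bowl 0.23 [423.1 183.5] [ 591.2 -551. ]
side cam at [ 402.4 1010.9 1361.2]
house_mid 0.58 [313.1 185.9] [337.7 -96. ]
house_mid 0.56 [281.6 211.2] [451.6  48.2]
van_mid 0.52 [272.7 184.3] [501.  -83.6]
candle_mid 0.75 [310.8 239.1] [333.2 161.5]
candle_mid 0.67 [278.  210.5] [465.7  46.6]
candle_mid 0.55 [196.1 236.2] [753.  203.9]
tin 0.72 [264.9 279.5] [484.6 300.2]
tin 0.52 [209.3 202. ] [761.3 -26.6]
tin 0.46 [302.9 130.5] [ 400.4 -521.8]
cake 0.75 [264.8 209.8] [524.5 -15.8]
knife 0.68 [300.9 131.8] [ 409.4 -511.2]
block 0.67 [278.1 149.8] [ 506.5 -373.4]
juice 0.52 [229.4 326.7] [581.5 490.6]
canister 0.86 [266.7 117. ] [ 588.  -600.2]
bowl 0.62 [209.9 202.3] [758.4 -25.3]
1.1
```

View pics/top1.png

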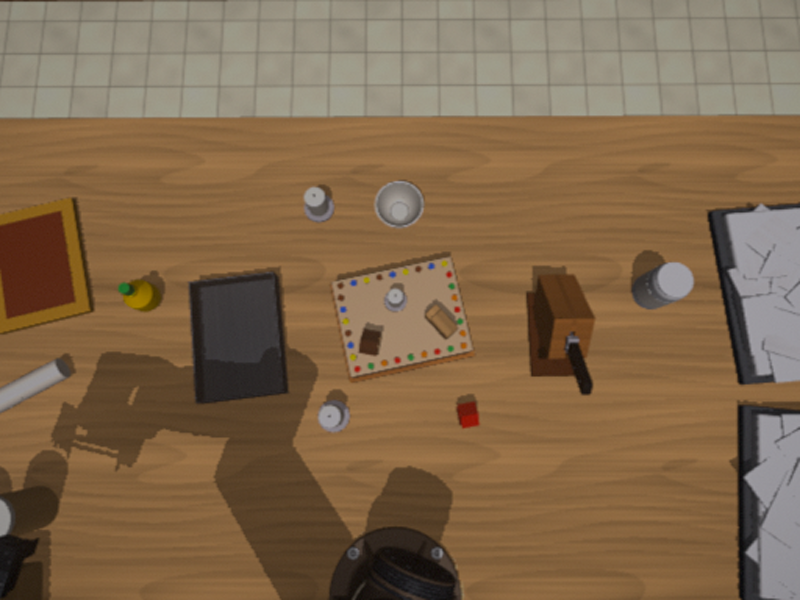

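View pics/side1.png

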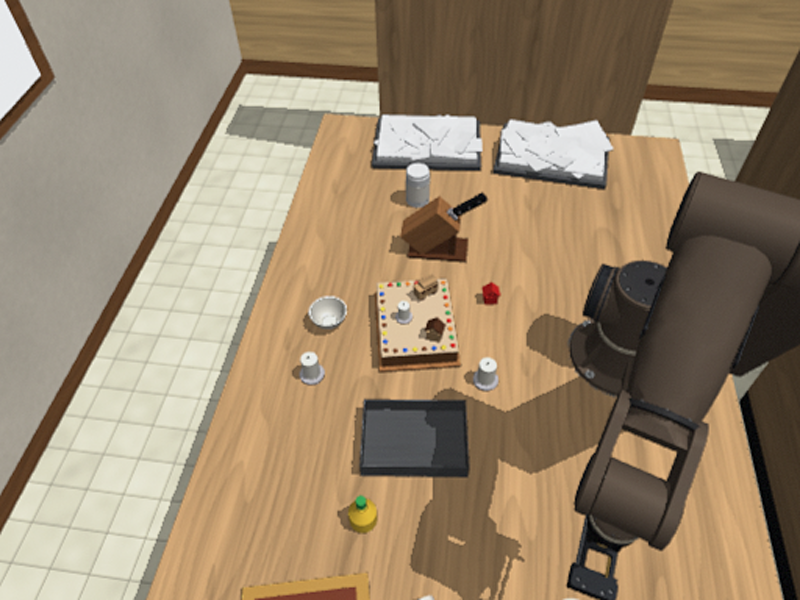

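move_arm --commands '[[[0.5,-0.85,0],0,1],[[0.5,-0.85,0],0,1],[[0.5,-0.85,0],0,1],[[0.5,-0.85,0],0,1],[[0.5,-0.85,0],0,1],[[0.5,-0.85,0],0,1],[[0.5,-0.85,0],0,1],[[0.5,-0.85,0],0,1],[[0.5,-0.85,0],0,1],[[0.5,-0.85,0],0,1],[[0.5,-0.85,0],0,1],[[0.5,-0.85,0],0,1],[[0.5,-0.85,0],0,1],[[0.5,-0.85,0],0,1],[[0.5,-0.85,0],0,1],[[0.5,-0.85,0],0,1],[[0.5,-0.85,0],0,1],[[0.5,-0.85,0],0,1],[[0.5,-0.85,0],0,1],[[0.5,-0.85,0],0,1]]'

```text
t: 2.77
eef_pos: [449.5, 95.5, 405.0]
tcp_rot: [3.141, 0.0, 2.901]
ft_force: [-0.4, 0.0, -0.9]
opening: 1.0
grip_force: 0.0
```

move_arm --commands '[[[0.5,-0.85,0],0,1],[[0.5,-0.85,0],0,1],[[0.2,-0.85,0],0,1],[[0,-0.85,0],0,1],[[0,0,0],0,1]]'

```text
t: 3.18
eef_pos: [485.4, -8.1, 404.6]
tcp_rot: [-3.141, 0.0, 2.898]
ft_force: [0.2, 0.2, -0.2]
opening: 1.002
grip_force: 0.0
```

```bash
cat > b.py <<'E'
from h import *
import sys
np.set_printoptions(precision=1,suppress=True)
w=read_camera("wrist"); im=w["image"][:,:,::-1].copy()
top=read_camera("top")
R,t=P(w); print("cam",-R.T@t, "fx",w["fx"])
for th in ["house_mid","van_mid","candle_mid","cake","tin"]:
    for r in cut_out(th,w)[:3]:
        if r["confidence"]<.25: continue
        cs,_=cv2.findContours(r["region"].astype(np.uint8),cv2.RETR_EXTERNAL,cv2.CHAIN_APPROX_NONE)
        cv2.drawContours(im,cs,-1,(255,0,255),1)
        k=max(cs,key=cv2.contourArea)
        z={"house_mid":62+55,"van_mid":62+52,"candle_mid":62+50,"cake":62,"tin":50}[th]
        W=np.array([atz(w,p[0],z)[:2] for p in k],np.float32)
        print(th,round(r["confidence"],2),np.array(r["at"]),"at z87",atz(w,r["at"],87)[:2],"rect@top",cv2.minAreaRect(W))
for th in ["cake","tin"]:
    r=cut_out(th,top)[0]; k=max(cv2.findContours(r["region"].astype(np.uint8),cv2.RETR_EXTERNAL,cv2.CHAIN_APPROX_NONE)[0],key=cv2.contourArea)
    W=np.array([atz(top,p[0],62 if th=="cake" else 50)[:2] for p in k],np.float32); print("top",th,cv2.minAreaRect(W))
cv2.imwrite(f"pics/{sys.argv[1]}.png",cv2.resize(im,(800,600),interpolation=cv2.INTER_CUBIC))
print(env.state()["eef_pos"])
E
python3 b.py w1
```

```text
cam [421.1   8.1 384.1] fx 343.7086572487981
house_mid 0.81 [82.1 50. ] at z87 [ 347.5 -117.3] rect@top ((355.8162536621094, -105.18609619140625), (38.401939392089844, 40.92361068725586), 11.100159645080566)
house_mid 0.63 [309.  144.4] at z87 [466.8  45.9] rect@top ((464.4154357910156, 43.13240051269531), (39.02705764770508, 42.915218353271484), 78.64923095703125)
van_mid 0.82 [176.  219.6] at z87 [504.8 -85.8] rect@top ((499.840576171875, -80.46321105957031), (59.37459182739258, 44.2592887878418), 41.64893341064453)
candle_mid 0.91 [279.  235.1] at z87 [542.1   2. ] rect@top ((529.7471313476562, 0.9317035675048828), (36.381134033203125, 30.51934242248535), 76.11156463623047)
candle_mid 0.61 [338.3  10.1] at z87 [368.4  89.9] rect@top ((372.8999328613281, 84.99727630615234), (39.57490158081055, 12.583296775817871), 76.06925964355469)
cake 0.59 [260.7 181.5] at z87 [488.8  -2.4] rect@top ((519.8352661132812, -13.383041381835938), (197.3149871826172, 239.5157470703125), 12.373655319213867)
cake 0.4 [275.4 235.1] at z87 [541.3  -1.2] rect@top ((549.5966796875, -0.8551578521728516), (44.09468460083008, 36.12668991088867), 76.1115493774414)
tin 0.58 [486.9  82.5] at z87 [452.  199.3] rect@top ((488.4463806152344, 210.98655700683594), (63.97419738769531, 217.7142791748047), 86.14269256591797)
tin 0.25 [176.3 218.6] at z87 [504.  -85.2] rect@top ((518.5816650390625, -101.86824798583984), (73.58377075195312, 57.19093322753906), 42.79929733276367)
top cake ((484.29656982421875, -114.61932373046875), (98.25802612304688, 66.94757843017578), 11.102654457092285)
top tin ((486.9864196777344, 302.61474609375), (242.93255615234375, 181.86451721191406), 6.85215425491333)
[485.   -4.4 404.8]
```

View pics/w1.png

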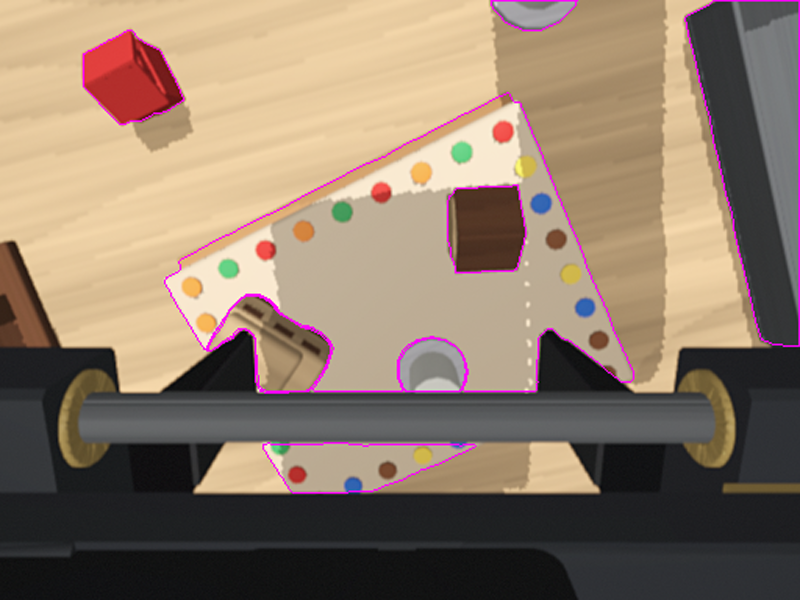

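```bash
cat > c.py <<'E'
from h import *
np.set_printoptions(precision=1,suppress=True)
w=read_camera("wrist"); s=.64
f=lambda u,v,z: print((u,v,z),atz(w,(u*s,v*s),z)[:2])
f(486,229,92); f(452,232,80); f(432,372,66)
f(486,229,96)
for p in [(240,300),(330,350),(255,297),(300,395)]: f(*p,110)
c=read_camera("top")
for th in ["candle_mid","house_mid","van_mid"]:
    for r in cut_out(th,c):
        k=max(cv2.findContours(r["region"].astype(np.uint8),cv2.RETR_EXTERNAL,cv2.CHAIN_APPROX_NONE)[0],key=cv2.contourArea)
        (m,wh,a)=cv2.minAreaRect(np.array([atz(c,p[0],95)[:2] for p in k],np.float32)); print(th,round(r["confidence"],2),np.array(m),np.array(wh),a)
print(env.state()["joints"])
cv2.imwrite("pics/topcrop.png",cv2.resize(c["image"][150:250,205:315,::-1],(770,700)[0:1]*1+(600,),interpolation=cv2.INTER_CUBIC)) if 0 else None
E
python3 c.py
```

```text
(486, 229, 92) [467.6  50.4]
(452, 232, 80) [466.7  32.9]
(432, 372, 66) [552.7   2.7]
(486, 229, 96) [467.   49.9]
(240, 300, 110) [470.8 -85.6]
(330, 350, 110) [509.  -46.8]
(255, 297, 110) [471.1 -77.4]
(300, 395, 110) [530.4 -69.9]
candle_mid 0.81 [738.4 144.7] [55.1 67.1] 89.80962371826172
house_mid 0.64 [ 335.5 -136.3] [42.6 36. ] 9.158073425292969
van_mid 0.68 [ 427.  -342.8] [110.4  30.2] 16.72245216369629
[-0.1  0.3  1.9  0.   1.  -1.5]
```

move_arm --commands '[[[-0.3,0.9,-0.4],0.22,1],[[-0.3,0.9,-0.4],0.22,1],[[0,0,-0.8],0,1],[[0,0,-0.8],0,1],[[0,0,-0.8],0,1],[[0,0,-0.8],0,1],[[0,0,-0.8],0,1],[[0,0,0],0,1]]'

```text
t: 4.55
eef_pos: [466.5, 49.0, 257.7]
tcp_rot: [-3.141, -0.005, 2.936]
ft_force: [-0.2, 0.3, 0.1]
opening: 1.0
grip_force: 0.0
```

move_arm --commands '[[[0,0,0],0,-1],[[0,0,0],0,-1],[[0,0,0],0,-1],[[0,0,0],0,-1],[[0,0,0],0,-1],[[0,0,0],0,-1],[[0,0,0.5],0,-1],[[0,0,0.9],0,-1],[[0,0,0.9],0,-1]]'

```text
t: 5.3
eef_pos: [466.9, 49.0, 330.4]
tcp_rot: [-3.141, -0.002, 2.936]
ft_force: [-0.2, -0.4, -0.4]
opening: 0.424
grip_force: 0.0
```

move_arm --commands '[[[0,0,0],0,1],[[0,0,0],0,1],[[0,0,0],0,1],[[0,0,0],0,1],[[0,0,0],0,1],[[0,0,0],0,1]]'

```text
t: 5.8
eef_pos: [467.0, 49.0, 329.0]
tcp_rot: [-3.141, -0.001, 2.936]
ft_force: [0.4, -0.7, -0.3]
opening: 0.788
grip_force: 0.0
```

```bash
python3 b.py w2
```

```text
cam [402.1  62.8 308.6] fx 343.7086572487981
house_mid 0.68 [248.4 210.4] at z87 [470.4  44.9] rect@top ((460.3513488769531, 47.248695373535156), (33.64520263671875, 42.971466064453125), 79.62317657470703)
house_mid 0.57 [11.3 73.1] at z87 [354.2 -79.6] rect@top ((361.14361572265625, -58.02667999267578), (16.372058868408203, 28.957008361816406), 68.391845703125)
candle_mid 0.95 [304.8  14.5] at z87 [358.4 102.7] rect@top ((366.5248718261719, 98.56756591796875), (39.782352447509766, 19.915390014648438), 78.2302474975586)
candle_mid 0.67 [215.3 300.4] at z87 [532.    7.4] rect@top ((515.8085327148438, 12.2481107711792), (34.89266586303711, 22.145221710205078), 78.26850128173828)
cake 0.64 [216.1 196.5] at z87 [456.5  25.7] rect@top ((481.7519836425781, -18.83453369140625), (122.79490661621094, 239.8850860595703), 11.995667457580566)
tin 0.86 [478.8 106. ] at z87 [432.7 200.7] rect@top ((458.45159912109375, 216.21641540527344), (60.133575439453125, 172.63601684570312), 88.23192596435547)
tin 0.66 [248.1 206.7] at z87 [467.8  45.2] rect@top ((480.5781555175781, 42.149513244628906), (45.32762908935547, 59.20333480834961), 78.25840759277344)
tin 0.47 [217.8 198.5] at z87 [458.   26.5] rect@top ((486.0870056152344, -23.069564819335938), (129.35983276367188, 252.40708923339844), 12.191622734069824)
top cake ((519.877197265625, -25.758377075195312), (206.3735809326172, 226.07347106933594), 12.886131286621094)
top tin ((485.89178466796875, 303.7755432128906), (241.09539794921875, 179.33212280273438), 6.821949005126953)
[467.   49.  329.8]
```

View pics/w2.png

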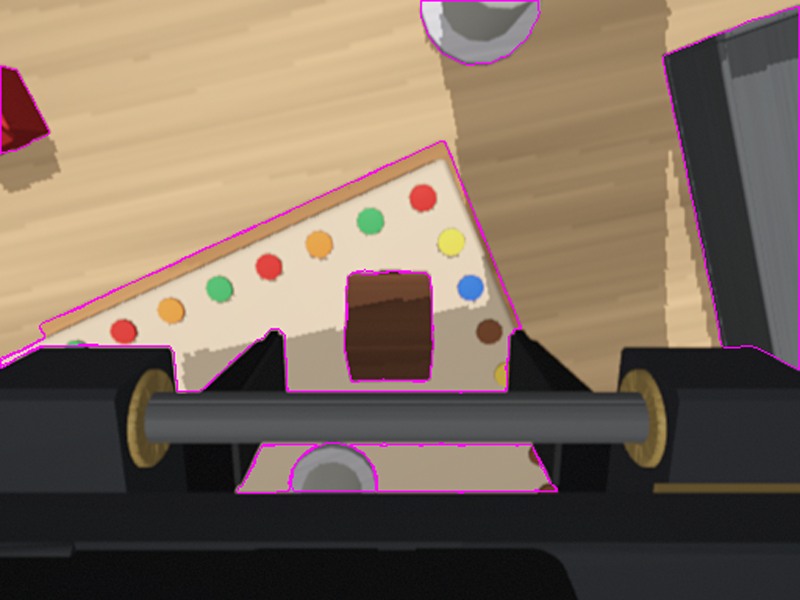

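move_arm --commands '[[[0,0,-0.8],0,0.6],[[0,0,-0.8],0,0.6],[[0,0,-0.75],0,0.6],[[0,0,0],0,-1],[[0,0,0],0,-1],[[0,0,0],0,-1],[[0,0,0],0,-1],[[0,0,0],0,-1],[[0,0,0],0,-1],[[0,0,0],0,-1],[[0,0,0],0,-1],[[0,0,0],0,-1],[[0,0,0],0,-1]]'

```text
t: 7.33
eef_pos: [467.1, 49.0, 259.9]
tcp_rot: [3.141, 0.001, 2.936]
ft_force: [-1.5, -0.8, 7.0]
opening: 0.373
grip_force: 30.0
```

move_arm --commands '[[[0,0,0.6],0,-1],[[0,0,0.9],0,-1],[[-0.1,0.5,0.5],0,-1],[[-0.2,0.9,0],0,-1],[[-0.2,0.9,0],0,-1],[[-0.2,0.9,0],0,-1],[[-0.2,0.9,0],0,-1],[[-0.2,0.9,0],0,-1],[[-0.2,0.9,0],0,-1],[[-0.2,0.9,0],0,-1],[[-0.2,0.8,0],0,-1],[[-0.1,0.4,-0.5],0,-1],[[0,0.1,-0.9],0,-1],[[0,0,-0.9],0,-1],[[0,0,-0.9],0,-1],[[0,0,-0.5],0,-1],[[0,0,0],0,-1]]'

```text
t: 8.75
eef_pos: [412.5, 291.8, 205.7]
tcp_rot: [-3.139, -0.004, 2.936]
ft_force: [-0.4, 0.5, -0.6]
opening: 0.377
grip_force: 30.0
```

move_arm --commands '[[[0,0,0],0,0.6],[[0,0,0],0,0.6],[[0,0,0],0,0.6],[[0,0,0],0,0.6],[[0,0,0],0,0.6],[[0,0,0.8],0,0.6],[[0,0,0.9],0,0.6],[[0,0,0.9],0,0.6],[[0,0,0.9],0,0.6],[[0,0,0.9],0,0.6]]'

```text
t: 9.58
eef_pos: [412.7, 291.8, 342.1]
tcp_rot: [3.141, 0.0, 2.936]
ft_force: [0.2, -0.2, 0.1]
opening: 0.802
grip_force: 0.0
```

move_arm --commands '[[[0.4,-0.85,0],0,0.6],[[0.4,-0.85,0],0,0.6],[[0.4,-0.85,0],0,0.6],[[0.4,-0.85,0],0,0.6],[[0.4,-0.85,0],0,0.6],[[0.4,-0.85,0],0,0.6],[[0.4,-0.85,0],0,0.6],[[0.4,-0.85,0],0,0.6],[[0.4,-0.85,0],0,0.6],[[0.4,-0.85,0],0,0.6],[[0.1,-0.85,0],0,0.6],[[0,0,0],0,0.6]]'

```text
t: 10.58
eef_pos: [536.6, 8.2, 340.6]
tcp_rot: [-3.141, 0.001, 2.933]
ft_force: [-0.7, -0.8, 0.4]
opening: 0.801
grip_force: 0.0
```

```bash
python3 b.py w3 | grep -v cake
```

```text
cam [471.8  22.1 320. ] fx 343.7086572487981
house_mid 0.63 [17.9  3.2] at z87 [ 383.7 -108.3] rect@top ((395.05169677734375, -90.88237762451172), (19.88820457458496, 2.9411630630493164), 78.07200622558594)
van_mid 0.68 [103.9 184.9] at z87 [505.2 -91.8] rect@top ((501.95263671875, -78.43479919433594), (62.09751892089844, 45.10419464111328), 42.41093444824219)
candle_mid 0.63 [246.1 217.1] at z87 [548.7   0.3] rect@top ((541.4835205078125, 2.0288028717041016), (34.99964141845703, 43.010284423828125), 78.107421875)
tin 0.87 [501.8  67.3] at z87 [483.5 182.7] rect@top ((512.743896484375, 210.97962951660156), (161.0028533935547, 27.809463500976562), 6.837057113647461)
top tin ((486.10638427734375, 303.9472961425781), (241.38665771484375, 178.9280242919922), 6.821441173553467)
[535.9  12.2 340.4]
```

View pics/w3.png

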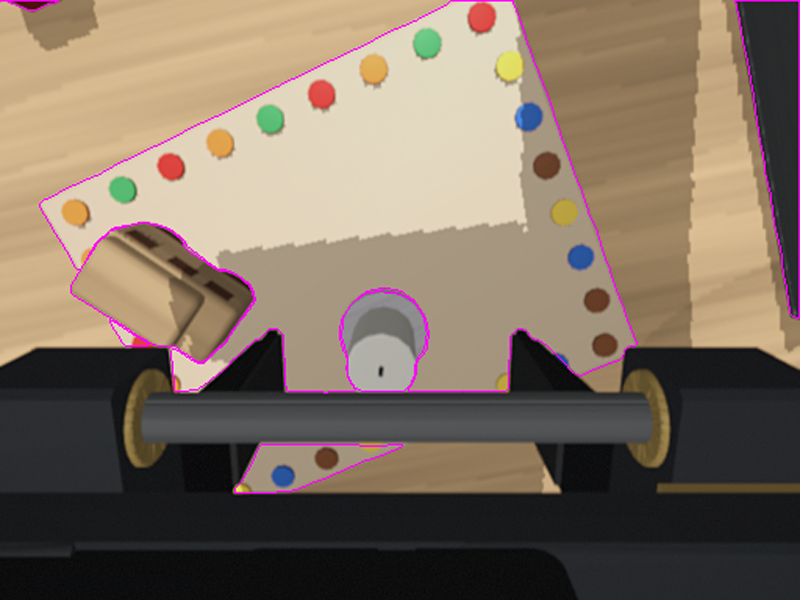

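Run:
```python
from h import *
w=read_camera("wrist")
for u,v,z in [(381,372,112),(384,334,67),(110,235,114),(203,296,114),(180,345,114),(72,290,114)]: print(u,v,atz(w,(u*.64,v*.64),z).round(1))
```

```text
381 372 [553.1   2.5 112. ]
384 334 [551.6   3.   67. ]
110 235 [476.1 -87.7 114. ]
203 296 [506.7 -59.5 114. ]
180 345 [524.5 -74.5 114. ]
72 290 [ 493.8 -109.5  114. ]
```

move_arm --commands '[[[0.55,-0.32,-0.3],0,0.6],[[0,0,-0.75],0,0.6],[[0,0,-0.75],0,0.6],[[0,0,-0.75],0,0.6],[[0,0,0],0,-1],[[0,0,0],0,-1],[[0,0,0],0,-1],[[0,0,0],0,-1],[[0,0,0],0,-1],[[0,0,0],0,-1],[[0,0,0],0,-1],[[0,0,0],0,-1],[[0,0,0],0,-1],[[0,0,0],0,-1],[[0,0,0],0,-1]]'

```text
t: 12.33
eef_pos: [552.6, 1.9, 264.2]
tcp_rot: [3.141, 0.001, 2.936]
ft_force: [-0.5, 1.0, 6.3]
opening: 0.314
grip_force: 30.0
```

move_arm --commands '[[[0,0,0.6],0,-1],[[0,0,0.9],0,-1],[[-0.1,0.5,0.5],0,-1],[[-0.2,0.9,0],0,-1],[[-0.2,0.9,0],0,-1],[[-0.2,0.9,0],0,-1],[[-0.2,0.9,0],0,-1],[[-0.2,0.9,0],0,-1],[[-0.2,0.9,0],0,-1],[[-0.2,0.9,0],0,-1],[[-0.2,0.9,0],0,-1],[[-0.2,0.9,0],0,-1],[[-0.2,0.9,0],0,-1],[[-0.1,0.5,-0.5],0,-1],[[0,0.05,-0.9],0,-1],[[0,0,-0.9],0,-1],[[0,0,-0.9],0,-1],[[0,0,-0.6],0,-1],[[0,0,0],0,-1]]'

```text
t: 13.92
eef_pos: [486.0, 303.2, 206.6]
tcp_rot: [-3.139, -0.004, 2.936]
ft_force: [-0.2, -0.5, -0.9]
opening: 0.31
grip_force: 30.0
```

move_arm --commands '[[[0,0,0],0,0.6],[[0,0,0],0,0.6],[[0,0,0],0,0.6],[[0,0,0],0,0.6],[[0,0,0],0,0.6],[[0,0,0],0,0.6],[[0,0,0.8],0,0.6],[[0,0,0.9],0,0.6],[[0,0,0.9],0,0.6],[[0,0,0.9],0,0.6],[[0,0,0.9],0,0.6]]'

```text
t: 14.83
eef_pos: [486.3, 303.2, 343.4]
tcp_rot: [3.141, 0.0, 2.936]
ft_force: [0.3, 0.1, 0.1]
opening: 0.802
grip_force: 0.0
```

move_arm --commands '[[[0.05,-0.9,0],1,0.6],[[0.05,-0.9,0],1,0.6],[[0.05,-0.9,0],1,0.6],[[0.05,-0.9,0],1,0.6],[[0.05,-0.9,0],1,0.6],[[0.05,-0.9,0],1,0.6],[[0.05,-0.9,0],1,0.6],[[0.05,-0.9,0],1,0.6],[[0.05,-0.9,0],1,0.6],[[0.05,-0.9,0],1,0.6],[[0.05,-0.9,0],1,0.6],[[0,-0.9,0],0.9,0.6],[[0,-0.9,0],0,0.6],[[0,-0.9,0],0,0.6],[[0,-0.3,0],0,0.6],[[0,0,0],0,0.6]]'

```text
t: 16.17
eef_pos: [502.9, -85.1, 341.9]
tcp_rot: [-3.141, 0.0, -2.398]
ft_force: [-0.5, -0.2, 0.3]
opening: 0.798
grip_force: 0.0
```

```bash
python3 b.py w4 | grep -v cake; python3 -c "
from h import *;print(env.state()['joints'],env.state()['tcp_rot'])"
```

```text
cam [ 454.1 -129.5  321.4] fx 343.7086572487981
house_mid 0.6 [340.6   3.7] at z87 [ 373.6 -130.3] rect@top ((385.2189025878906, -128.76686096191406), (7.445505619049072, 18.451087951660156), 42.61838912963867)
van_mid 0.98 [245.8 199.1] at z87 [506.8 -88.7] rect@top ((501.74298095703125, -91.11842346191406), (61.43002700805664, 28.87392807006836), 42.64044952392578)
candle_mid 0.59 [507.2 193.2] at z87 [378.8  44. ] rect@top ((387.3943176269531, 24.015153884887695), (30.3353328704834, 7.4191060066223145), 52.66130828857422)
candle_mid 0.59 [248.1 197.3] at z87 [504.7 -88.4] rect@top ((502.3426818847656, -90.897216796875), (62.12032699584961, 28.8090763092041), 42.39999771118164)
top tin ((486.81072998046875, 303.5), (240.69918823242188, 178.33444213867188), 6.688772201538086)
[503.1 -83.  341.8]
[-2.93070560e-01  4.09859718e-01  1.90962542e+00  6.30247704e-05
  8.22153514e-01 -2.61136373e+00] [ 3.14152962e+00  1.65678177e-05 -2.39413871e+00]
```

View pics/w4.png

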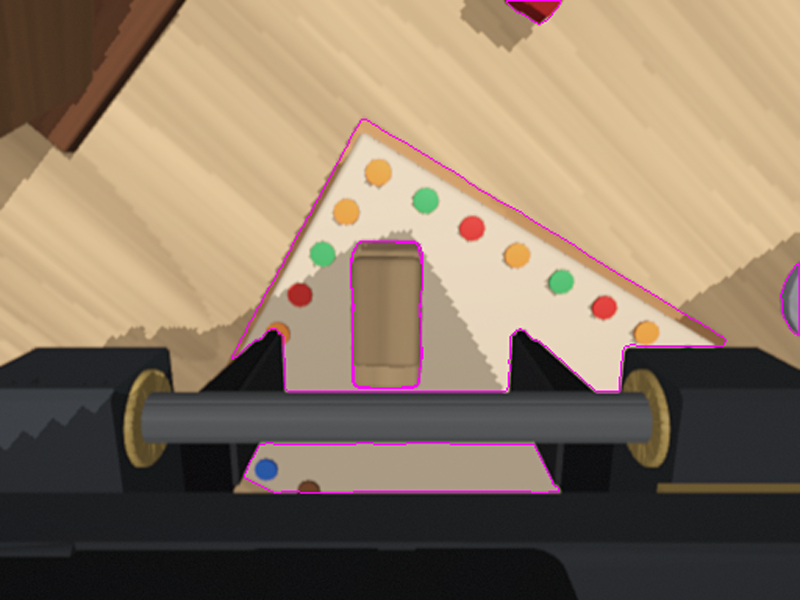

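move_arm --commands '[[[0.1,-0.17,-0.4],0,0.6],[[0,0,-0.8],0,0.6],[[0,0,-0.8],0,0.6],[[0,0,-0.8],0,0.6],[[0,0,0],0,-1],[[0,0,0],0,-1],[[0,0,0],0,-1],[[0,0,0],0,-1],[[0,0,0],0,-1],[[0,0,0],0,-1],[[0,0,0],0,-1],[[0,0,0],0,-1],[[0,0,0],0,-1],[[0,0,0],0,-1],[[0,0,0],0,-1]]'

```text
t: 17.87
eef_pos: [506.1, -88.7, 258.1]
tcp_rot: [-3.141, 0.0, -2.395]
ft_force: [-0.8, 0.4, 6.5]
opening: 0.313
grip_force: 30.0
```

move_arm --commands '[[[0,0,0.6],0,-1],[[0,0,0.9],0,-1],[[0.05,0.5,0.5],0,-1],[[0.1,0.9,0],0,-1],[[0.1,0.9,0],0,-1],[[0.1,0.9,0],0,-1],[[0.1,0.9,0],0,-1],[[0.1,0.9,0],0,-1],[[0.1,0.9,0],0,-1],[[0.1,0.9,0],0,-1],[[0.1,0.9,0],0,-1],[[0.1,0.9,0],0,-1],[[0.1,0.9,0],0,-1],[[0.1,0.9,0],0,-1],[[0.2,0.9,0],0,-1],[[0.2,0.9,0],0,-1],[[0.1,0.9,0],0,-1],[[0,0.2,0],0,-1],[[0,0,0],0,-1]]'

```text
t: 19.45
eef_pos: [555.2, 311.7, 317.2]
tcp_rot: [3.141, -0.001, -2.393]
ft_force: [0.3, 0.2, -0.6]
opening: 0.316
grip_force: 30.0
```

move_arm --commands '[[[0,0,-0.8],0,-1],[[0,0,-0.9],0,-1],[[0,0,-0.9],0,-1],[[0,0,-0.8],0,-1],[[0,0,-0.3],0,-1],[[0,0,0],0,0.2],[[0,0,0],0,0.2],[[0,0,0],0,0.2],[[0,0,0],0,0.2],[[0,0,0],0,0.2],[[0,0,0],0,0.2],[[0,0,0.8],0,0.2],[[0,0,0.9],0,0.2],[[0,0,0.9],0,0.2],[[0,0,0.9],0,0.2],[[0,0,0.9],0,0.2],[[0,0,0.9],0,0.2],[[0,0,0.9],0,0.2]]'

```text
t: 20.95
eef_pos: [555.2, 310.2, 394.7]
tcp_rot: [-3.141, 0.001, -2.395]
ft_force: [-0.6, -0.3, 0.4]
opening: 0.602
grip_force: 0.0
```

```bash
cat > d.py <<'E'
from h import *
np.set_printoptions(precision=1,suppress=True)
c={n:read_camera(n) for n in("top","side")}
for n in c:
    for th in ["knife_grip","knife_blade","block_mouth","knife","block","house_mid","van_mid","candle_mid"]:
        for r in search_frame(th,c[n])[:5]:
            if r["confidence"]>.25: print(n,th,round(r["confidence"],2),np.array(r["at"]), atz(c[n],r["at"],175 if 'knife' in th else 30))
    r=[q for q in cut_out("knife",c[n])][0]
    k=max(cv2.findContours(r["region"].astype(np.uint8),cv2.RETR_EXTERNAL,cv2.CHAIN_APPROX_NONE)[0],key=cv2.contourArea)
    print(n,"knife rect",cv2.boxPoints(cv2.minAreaRect(k)))
a=cv2.resize(c["top"]["image"][150:270,310:410,::-1],(400,480),interpolation=cv2.INTER_CUBIC)
b=cv2.resize(c["side"]["image"][110:230,230:330,::-1],(400,480),interpolation=cv2.INTER_CUBIC)
cv2.imwrite("pics/knife.png",np.hstack([a,b])); print(env.state()["t"])
E
python3 d.py
```

```text
top knife_grip 0.64 [371.4 233.2] [ 419.4 -322.   175. ]
top knife_blade 0.74 [369.6 229.3] [ 429.9 -317.8  175. ]
top knife_blade 0.69 [255.3 130.3] [709.3 -11.8 175. ]
top block_mouth 0.97 [360.5 206.1] [ 513.8 -337.2   30. ]
top knife 0.77 [371.8 230.8] [ 425.8 -323.4  175. ]
top knife 0.27 [156.4 234.5] [417.5 253.5 175. ]
top block 0.87 [354.9 205.4] [ 516.1 -319.9   30. ]
top house_mid 0.74 [153.6 239.9] [411.1 301.   30. ]
top house_mid 0.53 [302.5 263.3] [ 339.7 -152.8   30. ]
top van_mid 0.48 [152.8 194.2] [553.3 310.3  30. ]
top candle_mid 0.85 [215.2 263.6] [339.5 111.1  30. ]
top candle_mid 0.72 [154.3 211.9] [497.4 303.   30. ]
top candle_mid 0.68 [203.2 133.8] [750.7 157.2  30. ]
top knife rect [[359.  215.6]
 [368.6 212.5]
 [380.4 249.6]
 [370.8 252.6]]
side block_mouth 0.85 [270.6 143. ] [ 543.5 -383.2   30. ]
side knife 0.39 [291.4 132.5] [ 448.1 -306.1  175. ]
side house_mid 0.54 [312.7 186.9] [ 336.2 -139.8   30. ]
side house_mid 0.43 [287.3 276.7] [404.8 294.3  30. ]
side van_mid 0.62 [248.8 276.6] [541.4 312.1  30. ]
side candle_mid 0.71 [310.4 240.2] [331.4 128.7  30. ]
side candle_mid 0.69 [196.6 236.9] [766.1 170.7  30. ]
side candle_mid 0.59 [265.6 278.3] [480.9 310.8  30. ]
side knife rect [[287.5 134.5]
 [295.  132. ]
 [296.  135. ]
 [288.5 137.5]]
21.95
```

View pics/knife.png

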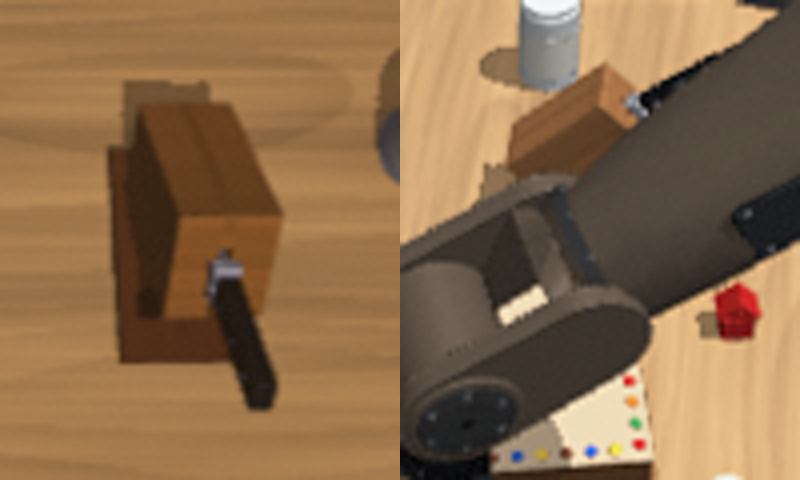

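Run:
```python
from h import *
c=read_camera("top")
for n,u,v,z in [("footBL",336.75,186.75,12),("footFL",340,240.5,12),("footFR",362,240.5,12),("edgeL",355,203.25,175),("edgeR",380.5,203.25,175),("collar",366.5,215.5,145),("hend",375.5,250,222)]: print(n,atz(c,(u,v),z).round(1))
```

```text
footBL [ 578.9 -269.9   12. ]
footFL [ 408.8 -273.    12. ]
footFR [ 408.6 -341.2   12. ]
edgeL [ 500.6 -282.2  175. ]
edgeR [ 500.4 -351.4  175. ]
collar [ 470.7 -320.4  145. ]
hend [ 373.7 -315.6  222. ]
```

move_arm --commands '[[[-0.2,-0.95,0.1],-0.47,0.6],[[-0.2,-0.95,0.1],-0.47,0.6],[[-0.2,-0.95,0.1],-0.47,0.6],[[-0.2,-0.95,0.1],-0.47,0.6],[[-0.2,-0.95,0.1],-0.47,0.6],[[-0.2,-0.95,0.1],-0.47,0.6],[[-0.2,-0.95,0.1],-0.47,0.6],[[-0.2,-0.95,0.1],-0.47,0.6],[[-0.2,-0.95,0.1],-0.47,0.6],[[-0.2,-0.95,0.1],-0.47,0.6],[[-0.2,-0.95,0.1],-0.47,0.6],[[-0.2,-0.95,0.1],-0.47,0.6],[[-0.2,-0.95,0.1],-0.47,0.6],[[-0.2,-0.95,0.1],-0.47,0.6],[[-0.2,-0.95,0.1],-0.47,0.6],[[-0.2,-0.95,0.1],-0.47,0.6],[[-0.2,-0.95,0.1],-0.47,0.6],[[-0.2,-0.95,0.1],-0.47,0.6],[[-0.2,-0.95,0.1],-0.47,0.6],[[-0.2,-0.95,0],-0.4,0.6]]'

```text
t: 23.67
eef_pos: [434.9, -261.1, 450.5]
tcp_rot: [-3.141, 0.001, 3.14]
ft_force: [1.0, 0.1, 0.2]
opening: 0.801
grip_force: 0.0
```

move_arm --commands '[[[-0.2,-0.9,0],0,0.2],[[0,0,0],0,0.2],[[0,0,0],0,0.2]]'

```text
t: 23.92
eef_pos: [429.1, -287.7, 449.6]
tcp_rot: [3.141, -0.0, 3.139]
ft_force: [-0.0, 0.2, 0.2]
opening: 0.648
grip_force: 0.0
```

Run:
```python
from h import *
np.set_printoptions(precision=1,suppress=True)
w=read_camera("wrist"); im=w["image"][:,:,::-1].copy()
for th in ["knife_grip","knife","block_mouth","block"]:
    for r in search_frame(th,w)[:2]: print(th,round(r["confidence"],2),np.array(r["at"]),atz(w,r["at"],{"block_mouth":140}.get(th,180)))
M=np.array([465,-317,140.]); d=np.array([-1,0,1])/2**.5
for s in (0,56,126): 
    p=M+s*d; u=proj(w,p); print(s,p,u); cv2.circle(im,tuple(int(q) for q in u),3,(255,0,255),1)
cv2.imwrite("pics/w5.png",cv2.resize(im,(800,600),interpolation=cv2.INTER_CUBIC)); s=env.state(); print(s["t"],s["eef_pos"],s["tcp_rot"],s["joints"])
```

```text
knife_grip 0.72 [215.4 170. ] [ 411.1 -315.4  180. ]
knife_grip 0.45 [ 11.  306.5] [ 524.1 -485.3  180. ]
knife 0.62 [209.7 168.8] [ 410.2 -319.6  180. ]
block_mouth 0.94 [236.2 220.6] [ 464.6 -302.8  140. ]
block 0.96 [238.2 218.6] [ 448.9 -299.1  180. ]
0 [ 465. -317.  140.] [220.2 221.1]
56 [ 425.4 -317.   179.6] [213.9 188.7]
126 [ 375.9 -317.   229.1] [201.7 126.1]
24.1667 [ 429.8 -285.8  449.9] [ 3.1  0.  -3.1] [-0.7  0.3  1.8  0.   1.1 -2.3]
```

View pics/w5.png

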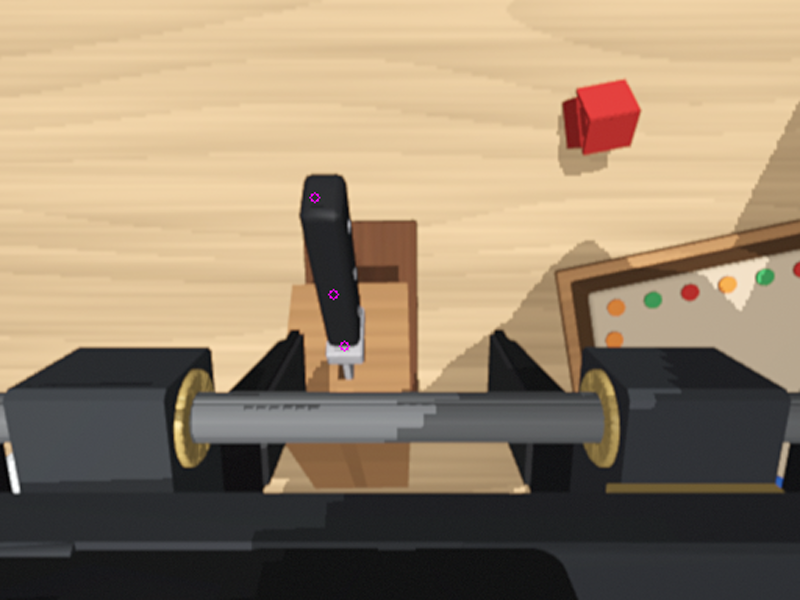

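Run:
```python
from h import *
from scipy.optimize import least_squares
np.set_printoptions(precision=1,suppress=True)
w=read_camera("wrist")
def pts(v):
    x,y,z,a=v; h=np.array([np.cos(a),np.sin(a),0]); d=(h-[0,0,1])/2**.5; n=(h+[0,0,1])/2**.5; O=np.array([x,y,z])
    return [O+16*n, O-12*d+16*n, O-115*d+13*n, O-115*d-13*n]
obs=np.array([[345,361],[346,346],[328,215],[325,176]])*.64
f=lambda v:(np.array([proj(w,p) for p in pts(v)])-obs).ravel()
for v in ([457,-317,148,0],): print(np.array([proj(w,p) for p in pts(v)])/.64)
r=least_squares(f,[457,-317,148,0]); v=r.x; print(v,f(v)/.64)
a=v[3]; print("grip",v[:3]-45*np.array([np.cos(a),np.sin(a),-1])/2**.5)
for u,vv,z in [(385,221,12),(347,378,140),(290,285,95)]: print(atz(w,(u*.64,vv*.64),z))
```

```text
[[337.2 361.7]
 [335.1 352.2]
 [307.7 222. ]
 [313.6 168.1]]
[ 458.2 -312.8  137.2   -0. ] [ 1.9 -4.4 -0.8  1.3 -4.1  7.   3.6 -5.2]
grip [ 426.4 -312.8  169. ]
[ 409.4 -294.3   12. ]
[ 485.8 -313.9  140. ]
[ 441.2 -353.4   95. ]
```

move_arm --commands '[[[-0.12,-0.94,0],0,0.2],[[0,0,-0.6],0,0.2],[[0,0,-0.9],0,0.2],[[0,0,-0.9],0,0.2],[[0,0,-0.6],0,0.2],[[0,0,-0.3],0,0.2],[[0,0,0],0,0.2]]'

```text
t: 24.8
eef_pos: [426.1, -314.5, 349.3]
tcp_rot: [3.14, -0.002, -3.141]
ft_force: [-0.0, 0.7, 0.0]
opening: 0.597
grip_force: 0.0
```

No contact on the way down; close.

move_arm --commands '[[[0,0,0],0,-1],[[0,0,0],0,-1],[[0,0,0],0,-1],[[0,0,0],0,-1],[[0,0,0],0,-1],[[0,0,0],0,-1],[[0,0,0],0,-1],[[0,0,0],0,-1],[[0,0,0],0,-1],[[0,0,0],0,-1],[[0,0,0],0,-1]]'

```text
t: 25.72
eef_pos: [425.9, -315.0, 350.9]
tcp_rot: [-3.142, 0.0, 3.142]
ft_force: [-1.8, 0.1, 4.4]
opening: 0.186
grip_force: 30.0
```

move_arm --commands '[[[-0.2,0,0.2],0,-1],[[-0.3,0,0.3],0,-1],[[-0.4,0,0.4],0,-1],[[-0.4,0,0.4],0,-1],[[-0.4,0,0.4],0,-1],[[-0.4,0,0.4],0,-1],[[-0.4,0,0.4],0,-1],[[-0.4,0,0.4],0,-1],[[-0.4,0,0.4],0,-1],[[-0.3,0,0.4],0,-1],[[0,0,0],0,-1],[[0,0,0],0,-1],[[0,0,0],0,-1]]'

```text
t: 26.8
eef_pos: [317.8, -314.8, 461.5]
tcp_rot: [3.141, -0.0, 3.141]
ft_force: [-0.4, -0.3, -1.7]
opening: 0.19
grip_force: 30.0
```

Run:
```python
from h import *
c=[read_camera(n)["image"][:,:,::-1] for n in("side","wrist")]
a=cv2.resize(c[0][60:240,190:400],(420,360),interpolation=cv2.INTER_CUBIC); b=cv2.resize(c[1],(380,285))
o=np.zeros((360,800,3),np.uint8); o[:,:420]=a; o[:285,420:]=b; cv2.imwrite("pics/k2.png",o)
s=env.state(); print(s["t"],s["eef_pos"],s["opening"],s["ft_force"],s["joints"])
```

```text
26.9 [ 318.15239628 -314.87666882  461.11624705] 0.18731619041105113 [-0.10451472 -0.88204199 -2.04521266] [-9.27996211e-01  1.72616682e-01  1.88946955e+00  8.72481955e-05
  1.08071110e+00 -2.49910498e+00]
```

View pics/k2.png

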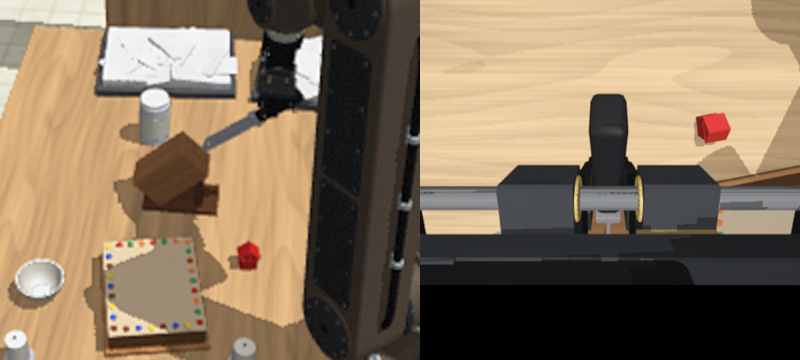

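move_arm --commands '[[[-0.55,0,0.3],0,-1],[[-0.55,0,0.3],-0.3,-1],[[0,-0.12,0],-1,-1],[[0,-0.12,0],-1,-1],[[0,-0.12,0],-1,-1],[[0,-0.12,0],-1,-1],[[0,-0.12,0],-1,-1],[[0,-0.12,0],-1,-1],[[0,-0.12,0],-1,-1],[[0,-0.12,0],-1,-1],[[0,-0.12,0],-1,-1],[[0,-0.12,0],-1,-1],[[0,-0.12,0],-1,-1],[[0,-0.12,0],-1,-1],[[0,-0.12,0],-1,-1],[[0,-0.12,0],-1,-1],[[0,-0.12,0],-1,-1],[[0,-0.12,0],-1,-1],[[0,-0.12,0],-1,-1],[[0,-0.12,0],-1,-1]]'

```text
t: 28.57
eef_pos: [285.4, -380.0, 478.9]
tcp_rot: [-3.141, -0.001, 1.674]
ft_force: [0.5, -0.4, -1.1]
opening: 0.19
grip_force: 30.0
```

move_arm --commands '[[[0,-0.1,-0.4],-1,-1],[[0,0,-0.8],-0.3,-1],[[0,0,-0.9],0,-1],[[0,0,-0.9],0,-1],[[0,0,-0.9],0,-1],[[0,0,-0.8],0,-1],[[0,0,-0.4],0,-1],[[0,0,0],0,-1],[[0,0,0],0,-1]]'

```text
t: 29.32
eef_pos: [285.2, -382.8, 326.1]
tcp_rot: [-3.141, -0.002, 1.574]
ft_force: [-0.1, -0.5, -0.3]
opening: 0.185
grip_force: 30.0
```

move_arm --commands '[[[0,0,-0.4],0,-1],[[0,0.3,-0.33],0,-1],[[0,0.3,-0.33],0,-1],[[0,0.3,-0.35],0,-1],[[0,0.28,-0.38],0,-1],[[0,0.25,-0.4],0,-1],[[0,0,0],0,-1]]'

```text
t: 29.9
eef_pos: [285.1, -339.1, 260.8]
tcp_rot: [-3.141, -0.0, 1.575]
ft_force: [-0.9, 0.5, -0.5]
opening: 0.187
grip_force: 30.0
```

```bash
cat > e.py <<'E'
from h import *
np.set_printoptions(precision=1,suppress=True)
c={n:read_camera(n) for n in("side","top")}
for th in ["knife_grip","knife_blade","knife"]:
    for n in c:
        for r in search_frame(th,c[n])[:2]: print(th,n,round(r["confidence"],2),np.array(r["at"]),atz(c[n],r["at"],50))
s=env.state(); print(s["t"],s["eef_pos"],s["ft_force"],s["moment"])
E
python3 e.py
```

```text
knife_grip side 0.67 [262.6 282. ] [488.3 336.9  50. ]
knife_grip top 0.3 [152.6 193.7] [551.2 305.2  50. ]
knife_blade side 0.49 [332.7 149.3] [ 259.4 -356.6   50. ]
knife side 0.63 [210.9 199.9] [743.9   0.   50. ]
knife side 0.44 [330.3 147.2] [ 270.4 -368.8   50. ]
knife top 0.39 [422.8 182.5] [ 583.9 -527.6   50. ]
30.3 [ 284.9 -340.1  261.5] [ 0.8  0.4 -2. ] [-0.1  0.1 -0. ]
```

move_arm --commands '[[[0,0.2,-0.4],0,-1],[[0,0.17,-0.42],0,-1],[[0,0.14,-0.44],0,-1],[[0,0.08,-0.4],0,-1],[[0,0.05,-0.25],0,-1],[[0,0,0],0,-1]]'

```text
t: 30.8
eef_pos: [284.9, -320.6, 202.9]
tcp_rot: [-3.141, -0.001, 1.574]
ft_force: [0.6, -0.4, -0.1]
opening: 0.185
grip_force: 30.0
```

```bash
python3 e.py
python3 - <<'E'
from h import *
c={n:read_camera(n) for n in("side","wrist","top")}
for n in c: cv2.imwrite(f"pics/raw_{n}.png",c[n]["image"][:,:,::-1])
for n in c:
  for r in cut_out("knife",c[n])[:3]: print(n,r["confidence"],r["at"],r["region"].sum())
for y in (-480,-400): print(proj(c["side"],(285,y,17)),proj(c["top"],(285,y,17)),proj(c["wrist"],(285,y,17)))
E
```

```text
knife_grip side 0.65 [329.9 159.2] [ 270.3 -292.7   50. ]
knife_grip side 0.15 [266.  207.4] [516.8   9.3  50. ]
knife_blade side 0.53 [329.7 160.2] [ 271.  -286.4   50. ]
knife_blade top 0.39 [148.5 219.2] [472.5 313.9  50. ]
31.2 [ 284.9 -320.7  204.1] [-0.1  0.2 -0.9] [-0.   0.1  0. ]
side 0.57 [327.7, 160.6] 63
wrist 0.8 [251.7, 198.1] 6617
[326.87884128 135.71533998] [410.50243616 281.40268567] [253.16795493 472.86046831]
[326.37779101 147.39498321] [384.06529221 281.46349348] [253.56476626 364.52841518]
```

Run:
```python
from h import *
np.set_printoptions(precision=0,suppress=True)
w=read_camera("wrist"); r=cut_out("knife",w)[0]; ys,xs=np.where(r["region"]); print("bbox",xs.min(),xs.max(),ys.min(),ys.max())
g=np.array(env.state()["eef_pos"])-[0,0,171]
for row in (ys.min()+3,ys.min()+15,ys.min()+30,170,200,220):
    q=xs[ys==row]; print(row,q.min() if len(q) else None,q.max() if len(q) else None,end=" | ")
print()
for dl in (0,8):
  for t in (-30,-15,0,15,30,45):
    a=np.radians(t); d=np.array([0,-np.cos(a),-np.sin(a)]); n=np.array([0,-np.sin(a),np.cos(a)])
    G=g-[0,0,dl]; L=[G-70*d+13*n+[sx,0,0] for sx in(-9,9)]+[G-70*d-13*n+[sx,0,0] for sx in(-9,9)]
    print(dl,t,*[proj(w,p) for p in L])
im=w["image"][:,:,::-1]; cv2.imwrite("pics/w6.png",cv2.resize(im,(800,600)))
```

```text
bbox 232 275 119 314
122 237 270 | 134 232 275 | 149 232 274 | 170 233 274 | 200 233 273 | 220 234 273 | 
0 -30 [236. 101.] [273. 101.] [238. 124.] [270. 125.]
0 -15 [234.  91.] [275.  91.] [237. 106.] [272. 106.]
0 0 [231.  92.] [278.  92.] [235.  94.] [274.  94.]
0 15 [228. 108.] [281. 109.] [232.  90.] [277.  91.]
0 30 [225. 144.] [285. 144.] [230. 100.] [280. 100.]
0 45 [222. 199.] [287. 199.] [226. 127.] [283. 127.]
8 -30 [237. 101.] [272. 101.] [239. 124.] [269. 124.]
8 -15 [235.  92.] [274.  92.] [238. 106.] [271. 106.]
8 0 [233.  93.] [277.  93.] [236.  94.] [273.  94.]
8 15 [230. 108.] [280. 108.] [234.  91.] [276.  91.]
8 30 [227. 141.] [282. 141.] [231. 100.] [278. 100.]
8 45 [225. 191.] [285. 191.] [228. 125.] [281. 125.]
```

View pics/w6.png

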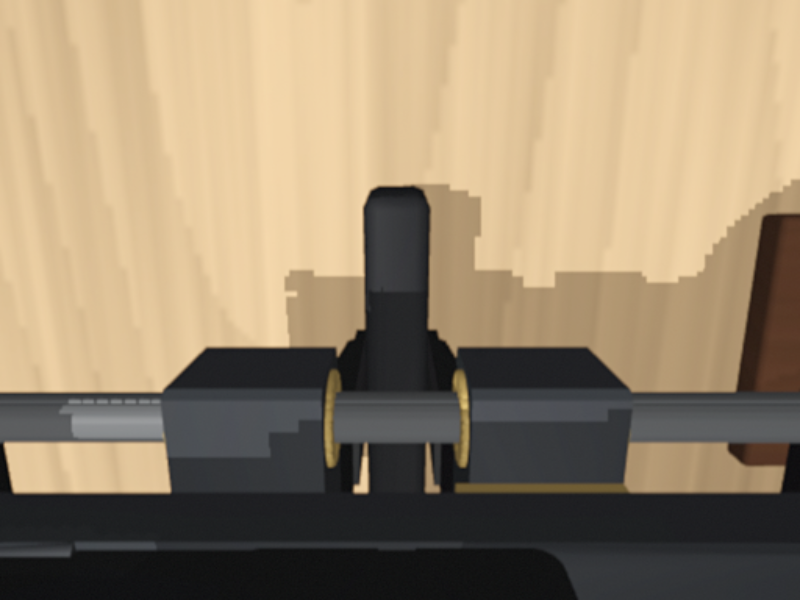

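move_arm --commands '[[[0,0,0.3],0,-1],[[0,0,0.5],0,-1],[[0,0,0.7],0,-1],[[0,0,0.7],0,-1],[[0,0,0.7],0,-1],[[0,0,0.7],0,-1],[[0,0,0.7],0,-1],[[0,0,0.7],0,-1],[[0,0,0.7],0,-1],[[0,0,0.7],0,-1],[[0,0,0.4],0,-1],[[0.2,0.25,0.2],0,-1],[[0.4,0.6,0],0,-1],[[0.4,0.6,0],0,-1],[[0.4,0.6,0],0,-1],[[0.4,0.6,0],0,-1],[[0.4,0.6,0],0,-1],[[0.4,0.6,0],0,-1],[[0.4,0.6,0],0,-1],[[0.4,0.6,0],0,-1]]'

```text
t: 33.27
eef_pos: [387.2, -167.4, 413.6]
tcp_rot: [-3.141, -0.001, 1.574]
ft_force: [0.1, 0.1, -0.7]
opening: 0.185
grip_force: 30.0
```

move_arm --commands '[[[0.4,0.6,0],0,-1],[[0.35,0.7,0],0,-1],[[0.35,0.7,0],0,-1],[[0.35,0.7,0],0,-1],[[0.35,0.7,0],0,-1],[[0.35,0.7,0],0,-1],[[0.35,0.7,0],0,-1],[[0.35,0.7,0],0,-1],[[0.35,0.7,0],0,-1],[[0.35,0.7,0],0,-1],[[0.35,0.7,0],0,-1],[[0.3,0.6,0],0,-1],[[0.2,0.4,0],0,-1],[[0,0.2,0],0,-1],[[0,0,0],0,-1],[[0,0,0],0,-1]]'

```text
t: 34.6
eef_pos: [518.4, 94.8, 413.6]
tcp_rot: [-3.141, 0.0, 1.574]
ft_force: [-0.6, -0.5, -0.7]
opening: 0.19
grip_force: 30.0
```

```bash
cat > f.py <<'E'
from h import *
np.set_printoptions(precision=1,suppress=True)
c={n:read_camera(n) for n in("side","top")}
s=env.state(); g=np.array(s["eef_pos"])-[0,0,176]; print(s["t"],s["eef_pos"],s["opening"],s["grip_force"])
for th in ["knife_blade","knife"]:
  A={}
  for n in c:
    for r in cut_out(th,c[n])[:2]:
        k=max(cv2.findContours(r["region"].astype(np.uint8),cv2.RETR_EXTERNAL,cv2.CHAIN_APPROX_NONE)[0],key=cv2.contourArea)
        print(n,th,round(r["confidence"],2),np.array(r["at"]),r["region"].sum(),cv2.boxPoints(cv2.minAreaRect(k)).round().tolist()); A.setdefault(n,r["at"])
  if len(A)==2: print("tri",tri(c["side"],A["side"],c["top"],A["top"]))
for t in (-15,0,15,30,45):
    a=np.radians(t); d=np.array([0,-np.cos(a),-np.sin(a)])
    print(t,*[np.r_[proj(c[n],g+118*d),proj(c[n],g+193*d)] for n in c])
for n in c: cv2.imwrite(f"pics/raw2_{n}.png",c[n]["image"][:,:,::-1])
E
python3 f.py
```

```text
34.7 [518.6  94.2 413.8] 0.18875766615798129 29.99911665916443
side knife_blade 0.4 [265.8 198.4] 103 [[260.0, 208.0], [260.0, 188.0], [265.0, 188.0], [265.0, 208.0]]
top knife_blade 0.75 [255.8 193.4] 194 [[233.0, 188.0], [286.0, 188.0], [286.0, 197.0], [233.0, 197.0]]
tri (array([532.2, -11. ,  85.7]), np.float64(24.76387726089913))
top knife 0.77 [248.4 192.8] 136 [[233.0, 189.0], [286.0, 189.0], [286.0, 196.0], [233.0, 196.0]]
-15 [266.9 164.5 269.3 146.8] [258.3 190.6 288.2 189.1]
0 [267.  169.4 269.3 155.1] [259.9 192.8 289.2 192.8]
15 [266.8 175.7 269.  165.3] [258.3 194.9 285.2 196.1]
30 [266.3 183.  268.2 176.9] [254.  196.8 277.2 199. ]
45 [265.7 190.9 267.2 189.3] [247.3 198.3 266.  201.2]
```

Run:
```python
import cv2,numpy as np
im=cv2.imread("pics/raw2_side.png").astype(int)
for r in range(144,186,2): print(r,' '.join(f"{im[r,c,2]:3d}/{im[r,c,2]-im[r,c,0]:3d}" for c in range(260,278)))
```

```text
144  61/ 15  63/ 17  58/ 13  61/ 15  58/ 16  52/ 15  53/ 14  54/ 12  51/ 13  54/ 13  53/ 15  55/ 14  54/ 14  55/ 14  54/ 13  58/ 15  55/ 15  55/ 13
146  81/ 21  86/ 22  86/ 22  91/ 23  98/ 25 102/ 27  96/ 25  97/ 24  79/ 20  67/ 17  56/ 14  53/ 16  53/ 15  54/ 15  56/ 16  55/ 13  54/ 13  57/ 14
148  40/ -1  45/ -2  47/ -1  45/ -1  45/  1  45/  3  50/  7  58/  9  58/ 14  74/ 18  87/ 23  85/ 22  75/ 20  55/ 13  53/ 15  53/ 15  56/ 16  55/ 14
150  34/ -1  43/ -1  52/ -2  32/  0  37/  0  36/ -1  36/ -1  37/ -3  40/  0  41/ -1  49/  4  58/ 14  70/ 20  83/ 22  75/ 19  53/ 13  55/ 13  53/ 14
152  31/ -1  30/  1  30/ -3  29/  0  31/  0  31/ -1  34/ -1  34/  0  35/ -3  42/  1  53/ -3  44/ -1  46/  5  55/ 13  67/ 17  67/ 16  54/ 14  53/ 13
154  31/ -1  31/ -1  33/ -1  33/ -1  33/ -1  32/ -1  30/  0  30/  1  35/  0  34/ -2  35/  0  32/ -1  34/ -1  38/  3  50/ 14  62/ 15  61/ 16  52/ 15
156  29/  0  13/ -1   9/ -2  19/ -2  33/  0  33/  0  32/  0  34/  1  31/  0  32/  1  33/  0  35/ -1  29/  0  35/  1  51/ 10  60/ 16  59/ 16  53/ 13
158  32/  0  29/  0  34/  2  35/  0  32/ -1  32/ -1  32/  0  31/
[... 1307 characters left out ...]
/ -6   9/ -4  10/ -3  15/ -1  10/ -2  11/ -2   4/ -3  13/  0   8/ -5   8/  3  10/ -2   6/  1  14/  1  11/ -3
178  14/ -2   8/ -1   9/ -4  11/ -2   9/ -2  15/ -2  11/ -2  17/ -1  14/  1  15/ -2  15/ -4  15/  3  12/ -3  17/ -2   9/ -4  18/  0  11/ -1  14/ -2
180  20/ -6  18/ -6  16/ -6  21/ -5  16/ -5  20/ -6  17/ -3  13/ -3  14/ -4  19/ -2  15/ -3  16/ -1  20/ -2  15/  0  16/  1  15/ -2  12/ -1  23/  1
182  66/ 33 116/ 36 168/ 49  73/  8  66/  2  69/  5  56/ 10  36/  4  36/  4  36/  4  39/  6  45/ 12  29/  3  23/  2  21/  1  17/ -3  28/  1  38/  1
184  81/ 19 146/ 34 211/ 55  50/ -5  29/ -4  39/  7  59/ 15  36/ -6  40/ -4  37/ -6  40/ -5  33/-10  55/  7 170/ 48 255/ 56 252/ 57 250/ 57 250/ 54
```

Run:
```python
from h import *
np.set_printoptions(precision=1,suppress=True)
c=read_camera("top"); im=c["image"].astype(int)
for r in range(182,206): print(r,' '.join(f"{im[r,k].sum()//3:3d}" for k in range(226,296,2)))
g=np.array(env.state()["eef_pos"])-[0,0,176]
for t in (-15,-8,0,8,15):
    a=np.radians(t); d=np.array([0,-np.cos(a),-np.sin(a)]); n=np.array([0,-np.sin(a),np.cos(a)])
    print(t,[proj(c,g+x*d+z*n) for x,z in((58,15),(58,-15),(193,15),(193,-15))])
```

```text
182  51  43  32  35  62  95  93  92  93  92  93  95  93  94  94  94  95 101 109 110 110 147 147 147 147 149 148 148 147 148 133  78 101 124 105
183  53  43  31  35  66  95  94  94  95  95  93  95  94  94  94  95  96  96  95  94  95 147 147 147 147 147 147 148 147 149 130  73  94 131 106
184  53  43  29  32  68  93  94  92  93  94  94  94  95  95  94  94  94  97  94  94  97 146 148 147 147 148 147 146 148 147 143  94  98 137  93
185  54  42  31  34  74  94  93  94  94  94  95  95  95  95  94  96  94  96  94  97  96 147 146 147 146 148 147 147 148 148 148 130 138 145  85
186  51  43  30  34  82  93  93  94  95  95  95  95  95  96  93  96  96  96  95  97  96 147 147 146 148 146 149 147 147 148 148 145 149 149  89
187  53  43  31  37  90  93  93  93  93  94  95  94  95  96  95  96  96  95  96  97  99 147 147 147 148 148 149 148 146 148 149 148 147 148  99
188  53  40  28  44  89  95  94  95  94  95  94  95  95  95  94  96  95  95  94  95  95 146 147 148 148 148 148 147 148 148 148 148 114 127 113
189  53  46  26  44  87  97  94  93  95  93  95  95  95  94  94  94  96  95  96  95  96 126 
[... 2134 characters left out ...]
7  96  96  96  96  97  97 148 150 149 148 148 149 148 150 150 149 151 133  88
205  77  62  31  47  94  96  94  95  94  93  96  95  95  96  97  97  97  96  96  96  97  97 149 149 150 149 149 150 150 149 150 150 149 115  73
-15 [array([233.3, 190.7]), array([237.1, 192.8]), array([287. , 187.8]), array([289.2, 190.1])]
-8 [array([234.8, 191.1]), array([237.1, 193.3]), array([288.9, 189.6]), array([289.6, 191.8])]
0 [array([236. , 191.7]), array([236.7, 193.8]), array([289.6, 191.6]), array([288.7, 193.7])]
8 [array([236.8, 192.3]), array([235.9, 194.4]), array([288.8, 193.5]), array([286.4, 195.5])]
15 [array([237.1, 192.8]), array([234.8, 194.8]), array([287. , 195.1]), array([283.4, 196.9])]
```

move_arm --commands '[[[0,0.1,-0.2],0,-1],[[0,0.1,-0.4],0,-1],[[0,0,-0.5],0,-1],[[0,0,-0.5],0,-1],[[0,0,-0.4],0,-1],[[0,0,-0.3],0,-1],[[0,0,-0.1],0,-1],[[0,0,0],0,-1],[[0,0,0],0,-1],[[0,0,0],0,-1],[[0,0,0],0,-1]]'

```text
t: 35.87
eef_pos: [519.0, 100.9, 342.4]
tcp_rot: [3.14, -0.0, 1.574]
ft_force: [0.7, 0.3, -1.3]
opening: 0.189
grip_force: 30.0
```

Run:
```python
from h import *
s=env.state(); print(s["t"],s["eef_pos"],s["opening"],s["grip_force"],s["ft_force"]); print(env.job_done())
```

```text
35.8667 [518.98260675 100.87758274 342.37305874] 0.1887000386882347 29.99925971031189 [ 0.6643383   0.31081057 -1.32858273]
the job is handed in; nothing more can be done
None
```

I handed the job in at t = 35.9 s without seeing a verdict: all three toppers were found in the tin, and the gripper holds the knife about level, edge down, with mid-blade roughly 10 cm above the icing and within about 10 mm of the cake's centre by my estimate.

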